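# Empty the belt sander's catch tray, then hold its tension arm down for the belt change

## Task

I am changing the belt on the little belt sander. First take the two finished castings out of its catch tray and lay them flat in the grey tote, side by side with the one already there - they are brittle, so set them down, do not drop them. Then press the sander's sprung tension arm fully down by its pad, past the ratchet click, and finish while still holding it pressed fully down, so that I can slip the new belt over the wheels; leave everything else on the bench where it is.

Things in the scene. Friction and masses are not known exactly. Their poses are not given: they have to be found in the camera images.
- sander: bench belt sander, belt and side cover off, bolted down; base 250 x 270 mm, motor on its -x side (157 mm high), bare wheels on its open +x side, upright plate 242 mm high. Origin: underside of the base below the plate. Own axes (up to 0.12 rad off the world's): x along the axles, y to the work rest (outer edge at y = 160, top at z = 116 mm) and catch tray; the tension arm points to -y
- tray_floor (a point): centre of the catch tray's inner floor (axes as the sander). The aluminium tray is part of the sander: 300 mm along x, 170 mm along y outside, walls 3 mm thick and 26 mm high from the bench, floor 3 mm above the bench
- tension_arm (a joint): angle of the tension arm, rad: 0 = sprung fully up (start); grows as its pad goes down, turning about the sander's x; one ratchet click at 0.44, from where the pawl stops it springing back up; 0.58 = end stop, fully down. Pressing straight down on the pad takes about 8 N at the top, growing to about 17 N at the stop
- tension_pivot (a point): pivot of the tension arm, on its centre line, 215 mm above the bench (axes as the sander; x is the axis of turning)
- press_pad (a point): centre of the top face of the black rubber press pad at the tension arm's free end, 150 mm from the pivot; 273 mm high at the start, 187 mm when fully down. Pad 44 mm (along x) x 46 mm, 10 mm thick; z square to its face, which leans 0.28 rad at the start (free end higher) and 0.30 rad the other way when fully down. Closed fingertips can press it
- pawl: small steel ratchet pawl on the upright under the arm's hub; origin on its pivot. It works by itself, nothing to do with it
- rosette: round cream plaster casting, flat back down, origin at the centre of its underside, z up. 48 mm across, straight sides 11 mm high, 18 mm high in the middle; about 45 g. It lies in the catch tray
- tablet: oblong leaf-pattern cream plaster casting, flat back down, origin at the centre of its underside, z up. 32 mm along its x, 68 mm along its y, straight sides 12 mm high, ribs up to 17 mm high; about 50 g. It lies in the catch tray, its length within 0.4 rad of the sander's y
- tote: grey plastic open tote, 240 (x) x 160 (y) x 60 mm (z) outside, walls and floor 4 mm thick, origin at the centre of its underside; loose, 0.7 kg
- earlier_rosette: casting like the rosette, finished earlier, lying in the tote near its +x end; stays there
- glue_bottle: white bottle, 60 mm across, 170 mm high; stays where it is
- brush_pot: terracotta pot of brushes, 76 mm across, about 225 mm high with the brushes; stays
- side_cover: the sander's side cover, green plate 150 x 230 x 13 mm, lying flat; stays
- screwdriver: screwdriver with a wooden handle, lying along its x; stays
- crepe_block: tan belt-cleaning block 160 (x) x 36 x 36 mm; stays
- humidity_meter: white box 70 x 130 x 45 mm with a black knob on top; stays
- leaf_box: paper-covered box 134 x 204 x 61 mm; stays
There are look-alikes about, which are no part of the job. What is shaped like the earlier_rosette but purple is not meant.

How it is judged (in metres and radians):
On the way, in this order (a step that is already met when the one before it is completed fails the run):
1. both castings lie released in the tote, the tension arm not yet pressed (x of rosette in the frame of tote between -0.105 and 0.105 m and y of rosette in the frame of tote between -0.068 and 0.068 m and z of each of rosette, tablet in the frame of tote below 0.011 m and angle between each of rosette, tablet's own z axis and vertical below 0.2 rad and linear speed of each of rosette, tablet below 0.03 m/s and contact force between the fingers and rosette below 0.05 N and x of tablet in the frame of tote between -0.105 and 0.105 m and y of tablet in the frame of tote between -0.068 and 0.068 m and contact force between the fingers and tablet below 0.05 N and value of joint tension_arm below 0.15 rad), for 0.2 s.
2. the tension arm is pressed past its ratchet click by the fingers (value of joint tension_arm above 0.46 rad and contact force between the fingers and tension_arm above 4 N), for 0.2 s.
At the end, for the whole second after the job is handed in: All three castings lie flat and released on the tote floor (tilt < 0.2 rad, centres 10 mm inside the walls); the tension arm is at rest past the click, within 0.07 rad of its end stop, with the fingers pressing on it with over 5 N, so that they, not the pawl, carry the spring (x of rosette in the frame of tote between -0.105 and 0.105 m and y of rosette in the frame of tote between -0.068 and 0.068 m and z of each of rosette, tablet, earlier_rosette in the frame of tote below 0.011 m and angle between each of rosette, tablet, earlier_rosette's own z axis and vertical below 0.2 rad and linear speed of each of rosette, tablet, earlier_rosette below 0.03 m/s and contact force between the fingers and rosette below 0.05 N and x of tablet in the frame of tote between -0.105 and 0.105 m and y of tablet in the frame of tote between -0.068 and 0.068 m and contact force between the fingers and tablet below 0.05 N and x of earlier_rosette in the frame of tote between -0.105 and 0.105 m and y of earlier_rosette in the frame of tote between -0.068 and 0.068 m and contact force between the fingers and earlier_rosette below 0.05 N and value of joint tension_arm above 0.51 rad and velocity of joint tension_arm below 0.05 rad/s and contact force between the fingers and tension_arm above 5 N); the arm keeps its last pose, push and grip.
It fails at once if a casting is dropped (falls faster than 0.9 m/s, that is from over 40 mm) ((contact force between the fingers and rosette below 0.02 N and linear speed of rosette above 0.9 m/s) or (contact force between the fingers and tablet below 0.02 N and linear speed of tablet above 0.9 m/s) or (contact force between the fingers and earlier_rosette below 0.02 N and linear speed of earlier_rosette above 0.9 m/s)).
It fails at once if something else on the bench is moved by more than 30 mm (distance of any of glue_bottle, brush_pot, side_cover, screwdriver, crepe_block, humidity_meter, leaf_box from where it was at the start of the episode above 0.03 m).
It also fails if it takes over 64 s, if anything falls off the work surface, if the arm or the gripper's body presses on something with over 40 N, if the wrist force passes 120 N, or if a joint passes its speed limit or range.

## Robot

A 6-joint arm with a two-finger parallel gripper is mounted at the origin on the work surface. World frame = base frame: x ahead of the robot, y to its left, z up, the work surface at z = 0. Lengths are in m, angles in degrees, forces in N, time in s.
With the tool pointing down it reaches from about 0.35 to 0.875 m from the base axis. Payload 4.2 kg.
Tool frame: the origin (TCP) lies midway between the tips of the shut fingers; the grasp point (between the pads) lies 19 mm behind it; z points along the fingers, y is the line along which they close (so a half turn about z gives the same grasp; the last joint's range is limited). The gripper opens to 87 mm and grips with 3 to 60 N. Pads are 19 mm wide; open, the fingers measure 117 mm over their backs; the gripper's body (75 mm by 190 mm) begins 51 mm behind the grasp point.
Start: joints at [78.243, 22.042, 0.453, 0, -68.411, -14.817], TCP at [0.28, 0.559, 0.223] pointing down, gripper open.
Joint ranges: [-179.83, 179.83], [-69.29, 118.12], [-61.27, 80.66], [-181.25, 117.63], [-171.15, -9.14], [-177.46, 177.46]. Speed limits (degrees/s): [159.86, 159.86, 180, 180, 180, 180].

## Interface

Orientations are given as [roll, pitch, yaw] about the fixed x, y, z axes, in that order (R = Rz(yaw) Ry(pitch) Rx(roll)).
In Python, from workcell import env gives the robot as it stands. The module is installed in compiled form; this text tells all that it offers. Calls block until the motion is done:
- env.goto(position, orientation): joint-space move of the TCP to a pose.
- env.move_straight(position, rotation=None, rate=0.15, force_limit=None): straight line of the TCP; rotation=None keeps the orientation; rate is the mean speed in m/s. With force_limit (N) it stops when the force on the tool has changed by that much, and returns True; else False.
- env.set_joints(angles): joint-space move.
- env.gripper_to(opening, grasp_force=None): opening from 0.0 (shut) to 1.0 (fully open); grasp_force is the grip in N (None keeps the last); returns when the fingers have stopped.
- env.dwell(seconds).
- env.inverse_kinematics(position, orientation): joint angles nearest the present ones, or None.
- env.read_state(): the state.
- env.grab_frame(name): name is "scene" or "top"; returns a dict with "image" (480x640x3 uint8, blue, green, red), "fx", "fy", "cx", "cy" (pixels), "position" and "orientation" of the camera in the world. Camera axes: x right, y up, looking along -z (the intrinsics and any distortion apply to the point x, -y, -z); pixel columns grow to the right and rows downward; lengths in m; the calibration is good to about 2 mm. A picture is of the moment at which its call begins. There is no depth.
A pose or a line that the arm cannot do raises env.Unreachable and nothing moves.
- env.close_job(): hands the job in; it is judged then, once.
Trained networks look in a picture, given as the dict that the camera call returned (one of the last four; its "shot" number tells which), for a name from the list of things; names that differ only in an ending like _2 or _b are one class to them, and where a whole thing is asked for, a point or a joint stands for the part that bears it (a point fixed in the world has none). Each returns a list of dicts, best first, with "score" (0 to 1); they miss things now and then, are a little off and sometimes report something else, mostly with a low value. They report only what shows in the picture. A call takes as long as a camera call. They do not tell look-alikes from the thing itself.
- env.search_frame(picture, thing): "xyz" ([x, y, z] in m, in world coordinates, good to about 4 mm: the middle of the surface that is visible of it).
- env.trace(picture, thing): "mask" (480x640 bool, what is visible of it).
The state is a dict: "clock": time; "joint_positions": joint angles; "qvel": joint speeds; "joint_torque": joint torques, N m; "position": TCP position; "tool_rot": TCP orientation; "force": force on the tool from outside, world axes, zero at the start; "wrist_torque": the same for the moment, N m; "opening": opening from 0.0 (shut) to 1.0 (fully open); "finger_force": force on a finger pad.
Only numpy, scipy, OpenCV 4.12 (cv2) and the standard library are available. Lean on these libraries where they do the work, as an engineer would, in place of code of your own. Each camera call takes 0.05 s, during which the arm holds its last target. There are 200 camera calls.

## Working session

There is one attempt and no reset: what is moved stays moved. The work goes in short steps, each a Python script; the robot and the scene stay as the last script left them, time stands still between calls to the robot, and variables do not carry over. Pictures are saved under pics/ and viewed, at most 10 in all, crops included, and the job is handed in when it is done.

```bash
mkdir -p pics; python3 - <<'E'
from workcell import env
import cv2,numpy as np,pickle
for n in ("scene","top"):
    p=env.grab_frame(n); cv2.imwrite(f"pics/{n}0.png",p["image"])
    print(n,p["fx"],p["fy"],p["cx"],p["cy"],p["position"],p["orientation"],[k for k in p])
    pickle.dump(p,open(f"{n}0.pkl","wb"))
    for t in ["sander","tray_floor","tension_pivot","press_pad","rosette","tablet","tote","earlier_rosette","glue_bottle","brush_pot","humidity_meter","leaf_box"]:
        print(t,[(np.round(d["xyz"],3).tolist(),round(d["score"],2)) for d in env.search_frame(p,t)][:4])
print(env.read_state())
E
```

```text
scene 463.60642598299654 463.60642598299654 318.98790569861336 238.59357338585042 [1.42585723 0.55810372 1.00375621] [ 51.40706766   0.48824193 118.84465172] ['image', 'fx', 'fy', 'cx', 'cy', 'position', 'orientation', 'shot']
sander [([0.573, -0.1, 0.013], 0.83)]
tray_floor [([0.575, -0.098, 0.015], 0.91)]
tension_pivot [([0.574, -0.1, 0.015], 0.59), ([0.57, -0.264, 0.249], 0.52)]
press_pad [([0.572, -0.263, 0.246], 0.83)]
rosette [([0.569, -0.097, 0.011], 0.7), ([0.651, -0.01, 0.018], 0.44), ([0.574, -0.266, 0.247], 0.43)]
tablet [([0.498, -0.458, 0.042], 0.65), ([0.514, 0.012, 0.009], 0.58)]
tote [([0.457, 0.304, 0.002], 0.86)]
earlier_rosette [([0.657, -0.445, 0.094], 0.58), ([0.689, 0.298, 0.017], 0.57), ([0.786, 0.304, 0.013], 0.57), ([0.528, 0.303, 0.02], 0.47)]
glue_bottle [([0.725, 0.222, 0.098], 0.62)]
brush_pot [([0.66, -0.446, 0.092], 0.69)]
humidity_meter [([0.497, -0.459, 0.041], 0.83)]
leaf_box [([0.579, 0.562, 0.058], 0.85)]
top 489.0304833395753 489.0304833395753 324.9617025123932 236.77906556638422 [0.27767111 0.03170199 1.36254816] [ 10.82004713   0.7220907  -90.64
[... 696 characters left out ...]
6], 0.82)]
{'clock': 1.3, 'joint_positions': array([ 7.82419412e+01,  2.20417809e+01,  4.52155498e-01,  6.06639901e-04,
       -6.84107395e+01, -1.48158284e+01]), 'qvel': array([ 0.06566351, -0.10115741, -0.00723672, -0.02755878, -0.03589183,
       -0.06120101]), 'joint_torque': array([-1.30723720e-04, -3.90479386e+01,  1.87621111e+01,  4.22420830e+00,
        1.56011578e-02, -2.34613617e-05]), 'position': array([0.27957413, 0.55896096, 0.22254736]), 'tool_rot': array([ 1.79999791e+02, -6.38633443e-04, -2.65736640e+01]), 'force': array([ 0.10797872, -0.45981781, -0.52614345]), 'wrist_torque': array([-0.01384615, -0.01002142, -0.03062291]), 'finger_force': 0.0, 'opening': 1.0011274399388166}
```

View pics/scene0.png

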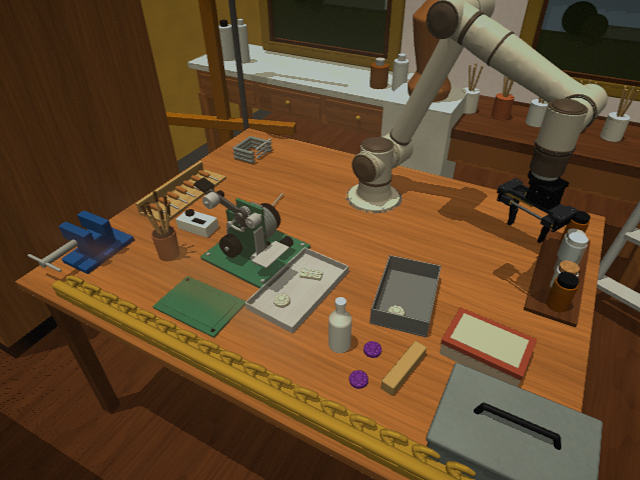

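View pics/top0.png

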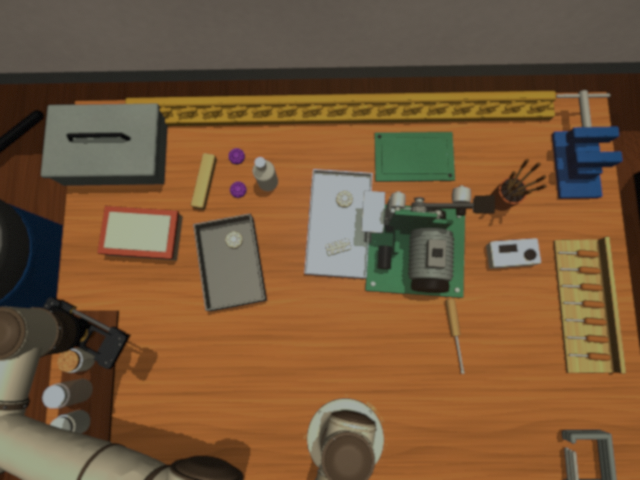

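Scene picture: rosette at (282,299), tablet at (310,272) in the tray, the tote with its casting at (397,310), purple look-alikes at (372,349) and (358,379). In the top view the rosette is at (345,198), tablet at (338,247), earlier rosette at (234,239) and black pad at about (485,204); the glue bottle stands between tote and tray at (264,172).

```bash
cat > h.py <<'E'
from workcell import env
import cv2,numpy as np
from scipy.spatial.transform import Rotation as R
from scipy.optimize import minimize
def project(p,X):
    M=R.from_euler('xyz',p["orientation"],degrees=True).as_matrix()
    c=(np.asarray(X,float)-p["position"])@M
    return np.c_[p["cx"]+p["fx"]*c[:,0]/-c[:,2],p["cy"]+p["fy"]*c[:,1]/c[:,2]]
def unproj(p,uv,z):
    M=R.from_euler('xyz',p["orientation"],degrees=True).as_matrix()
    d=M@[(uv[0]-p["cx"])/p["fx"],-(uv[1]-p["cy"])/p["fy"],-1]
    return p["position"]+d*(z-p["position"][2])/d[2]
def box(x,y,z0,z1): return np.array([[a*x/2,b*y/2,z] for a in(-1,1) for b in(-1,1) for z in(z0,z1)])
def cyl(r,z0,z1):
    t=np.linspace(0,2*np.pi,40); return np.array([[r*np.cos(a),r*np.sin(a),z] for a in t for z in(z0,z1)])
def fit(views,model,x0,z=0):
    """views: list of (picture, mask); x0 = x,y,yaw(rad). maximise IoU of model hull"""
    def cost(q):
        P=model@R.from_euler('z',q[2]).as_matrix().T+[q[0],q[1],z]; c=0
        for p,m in views:
            s=4; h=cv2.convexHull(project(p,P).astype(np.float32)).reshape(-1,2)
            lo=np.floor(h.min(0))-12; 
            w=(np.ceil(h.max(0))+12-lo).astype(int)
            im=np.zeros((w[1]*s,w[0]*s),np.uint8); cv2.fillConvexPoly(im,np.round((h-lo+.5)*s).astype(int),1)
            mm=np.kron(m[int(lo[1]):int(lo[1])+w[1],int(lo[0]):int(lo[0])+w[0]],np.ones((s,s))).astype(bool); im=im.astype(bool)
            c-=(im&mm).sum()/((im|mm).sum()+1)
        return c/len(views)
    x0=np.array(x0,float); S=x0+np.array([[0,0,0],[.012,0,0],[0,.012,0],[0,0,.25]])
    r=minimize(cost,x0,method='Nelder-Mead',options=dict(initial_simplex=S,xatol=1e-4,fatol=1e-4)); return r.x,-r.fun
def mask(p,thing,near):
    """mask whose centroid lies nearest to the projection of `near`"""
    uv=project(p,[near])[0]; b=None
    for d in env.trace(p,thing):
        ys,xs=np.nonzero(d["mask"])
        if len(xs)<10: continue
        e=np.hypot(xs.mean()-uv[0],ys.mean()-uv[1])
        if b is None or e<b[0]: b=(e,d["mask"],d["score"])
    return b
E
python3 - <<'E'
from h import *
ps=[env.grab_frame(n) for n in("scene","top")]
for t,near,mod,yaw in [("tablet",(.511,.012,.01),box(.032,.068,0,.014),.3),("tablet",(.511,.012,.01),box(.032,.068,0,.014),-.3),("rosette",(.65,-.01,.01),cyl(.024,0,.013),0),("earlier_rosette",(.53,.3,.01),cyl(.024,0,.013),0),("tote",(.46,.31,.03),box(.24,.16,0,.06),0),("glue_bottle",(.7,.21,.08),cyl(.03,0,.1),0)]:
    v=[]
    for p in ps:
        m=mask(p,t,near)
        if m and m[0]<25: v.append((p,m[1])); print(t,round(m[0],1),m[1].sum(),round(m[2],2))
    if v: 
        z=.003 if t in("tablet","rosette") else .004 if t[0]=="e" else 0
        print("   both",np.round(fit(v,mod,(*near[:2],yaw),z),4) if 0 else [np.round(a,3) for a in fit(v,mod,(*near[:2],yaw),z)])
        for x in v: print("   one",[np.round(a,3) for a in fit([x],mod,(*near[:2],yaw),z)])
a=cv2.resize(ps[0]["image"][170:340,195:395],None,fx=4,fy=4,interpolation=2)[:600]
b=cv2.resize(ps[1]["image"][160:300,300:500],None,fx=4,fy=4,interpolation=2)
cv2.imwrite("pics/zs.png",a);cv2.imwrite("pics/zt.png",b)
E
```

```text
tablet 1.3 264 0.86
   both [array([0.509, 0.01 , 0.334]), np.float64(0.867)]
   one [array([0.509, 0.01 , 0.334]), np.float64(0.867)]
tablet 1.3 264 0.86
   both [array([0.51 , 0.01 , 0.339]), np.float64(0.867)]
   one [array([0.51 , 0.01 , 0.339]), np.float64(0.867)]
rosette 1.0 187 0.59
rosette 1.1 210 0.54
   both [array([ 0.647, -0.009, -0.062]), np.float64(0.883)]
   one [array([ 0.646, -0.01 ,  0.043]), np.float64(0.895)]
   one [array([ 0.648, -0.008,  0.06 ]), np.float64(0.877)]
earlier_rosette 2.3 104 0.56
earlier_rosette 2.1 226 0.52
   both [array([ 0.534,  0.305, -0.101]), np.float64(0.682)]
   one [array([0.52 , 0.303, 0.256]), np.float64(0.472)]
   one [array([0.534, 0.305, 0.156]), np.float64(0.904)]
tote 3.3 4017 0.87
tote 0.9 5368 0.66
   both [array([0.465, 0.309, 0.174]), np.float64(0.947)]
   one [array([0.464, 0.309, 0.175]), np.float64(0.954)]
   one [array([0.466, 0.309, 0.173]), np.float64(0.942)]
glue_bottle 3.9 1060 0.79
glue_bottle 0.3 651 0.7
   both [array([0.707, 0.212, 0.233]), np.float64(0.846)]
   one [array([0.7  , 0.208, 0.252]), np.float64(0.837)]
   one [array([0.708, 0.213, 0.137]), np.float64(0.921)]
```

View pics/zs.png

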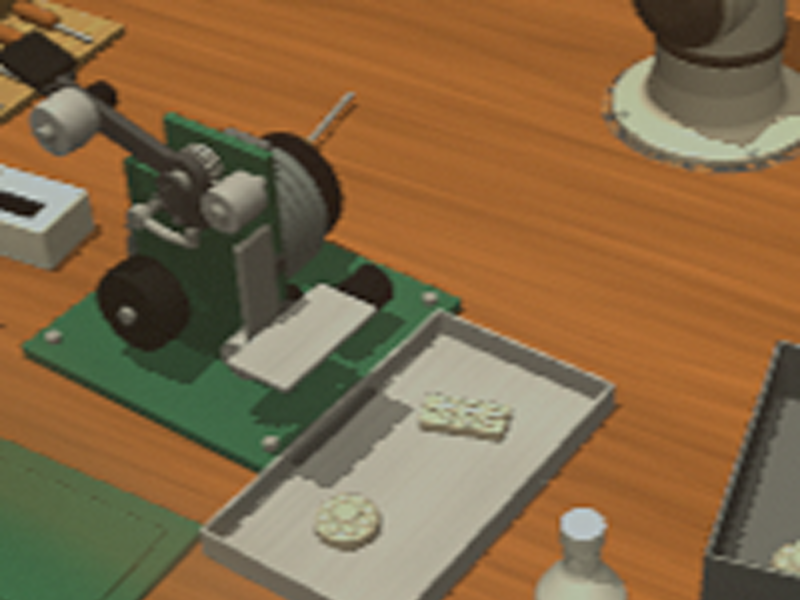

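View pics/zt.png

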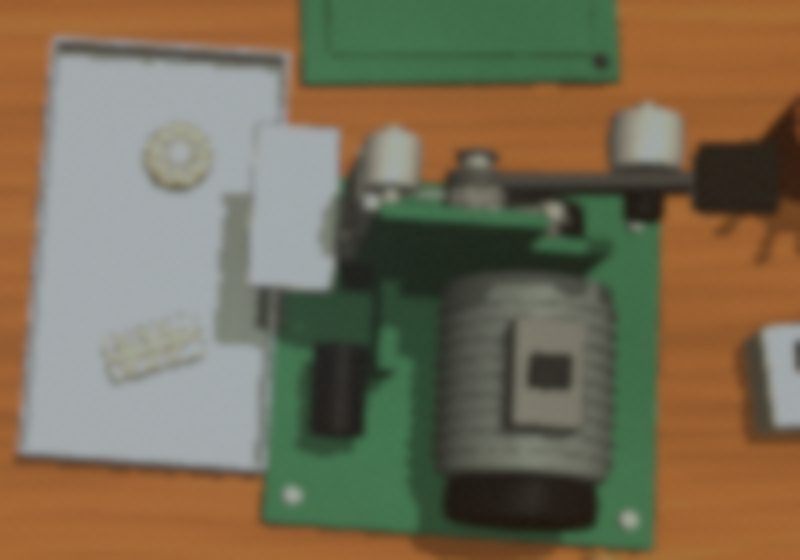

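```bash
python3 - <<'E'
from h import *
import pickle
S,T=[pickle.load(open(f"{n}0.pkl","rb")) for n in("scene","top")]
zs=lambda u:(195+u[0]/4-.4,170+u[1]/4-.4); zt=lambda u:(300+u[0]/4-.4,160+u[1]/4-.4)
for n,u,z in [("tray++",(53,38),.026),("tray+-",(291,50),.026),("tray--",(265,472),.026),("tray-+",(17,458),.026),("rest",(252,125),.116),("rest",(250,287),.116),("pad",(736,178),.273),("padc",(695,142),.273),("padc",(778,145),.273)]: print(n,unproj(T,zt(u),z).round(4))
for n,u,z in [("pad",(38,60),.273),("trayNear-+",(613,386),.026),("tray--",(440,312),.026),("tray+-",(203,530),.026)]: print("S",n,unproj(S,zs(u),z).round(4))
d90=np.pi/2
for n,a,P in [("tab",.336,(.51,.011,.006)),("ros",-.2,(.647,-.009,.006)),("tabplace",.174,(.404,.298,.007)),("rosplace",.174+d90,(.465,.309,.007)),("pad",0,(.57,-.28,.18))]:
    for s in(90,-90):
        q=env.inverse_kinematics(P,[180,0,np.degrees(a)+s]); print(n,s,None if q is None else np.round(q))
print(env.read_state()["clock"])
E
```

```text
tray++ [0.7308 0.0781 0.026 ]
tray+- [ 0.7192 -0.0916  0.026 ]
tray-- [ 0.4181 -0.0649  0.026 ]
tray-+ [0.4298 0.1048 0.026 ]
rest [ 0.6382 -0.056   0.116 ]
rest [ 0.5291 -0.0519  0.116 ]
pad [ 0.5572 -0.3208  0.273 ]
padc [ 0.5789 -0.2988  0.273 ]
padc [ 0.5764 -0.3462  0.273 ]
S pad [ 0.563  -0.3139  0.273 ]
S trayNear-+ [0.4352 0.1066 0.026 ]
S tray-- [ 0.421  -0.0591  0.026 ]
S tray+- [ 0.7153 -0.0858  0.026 ]
tab 90 None
tab -90 [ 19.  27. -30.   0. -33.  -0.]
ros 90 [ 14.  36. -10.   0. -44. 155.]
ros -90 [ 14.  36. -10.   0. -44. -25.]
tabplace 90 [ 55.  26. -31.   0. -33. 135.]
tabplace -90 [ 55.  26. -31.   0. -33. -45.]
rosplace 90 [  50.   30.  -23.   -0.  -37. -130.]
rosplace -90 [ 50.  30. -23.   0. -37.  50.]
pad 90 [ -12.   25.   -2.    0.  -64. -168.]
pad -90 [-12.  25.  -2.   0. -64.  12.]
2.0
```

```bash
cat >> h.py <<'E'
def yaw(a): return [180,0,np.degrees(a)-90]
def toteP(x,y,c=(.465,.309),t=.174): return np.array([c[0]+x*np.cos(t)-y*np.sin(t),c[1]+x*np.sin(t)+y*np.cos(t)])
def pick(xy,a,op,F=20):
    env.gripper_to(op)
    env.goto([*xy,.20],yaw(a))
    env.move_straight([*xy,.04],rate=.2)
    hit=env.move_straight([*xy,.006],rate=.05,force_limit=6)
    env.gripper_to(0,F); s=env.read_state()
    print("pick",hit,s["position"],s["opening"]*87,s["finger_force"],s["clock"])
    env.move_straight([*xy,.20],rate=.2)
    s=env.read_state(); print("up",s["opening"]*87,s["finger_force"])
def place(xy,a,op):
    env.goto([*xy,.20],yaw(a))
    env.move_straight([*xy,.04],rate=.2)
    hit=env.move_straight([*xy,.0068],rate=.04,force_limit=4)
    s=env.read_state(); print("place",hit,s["position"],s["opening"]*87)
    env.gripper_to(op); env.dwell(.1)
    env.move_straight([*xy,.20],rate=.2); print(env.read_state()["clock"])
E
python3 - <<'E'
from h import *
pick((.510,.011),.336,.75)
p=env.grab_frame("scene"); cv2.imwrite("pics/g1.png",p["image"])
E
```

```text
pick False [0.50983439 0.01093266 0.00608042] 31.758975183164868 19.752914607524872 7.2917
up 31.643075179083652 19.75780338048935
```

View pics/g1.png

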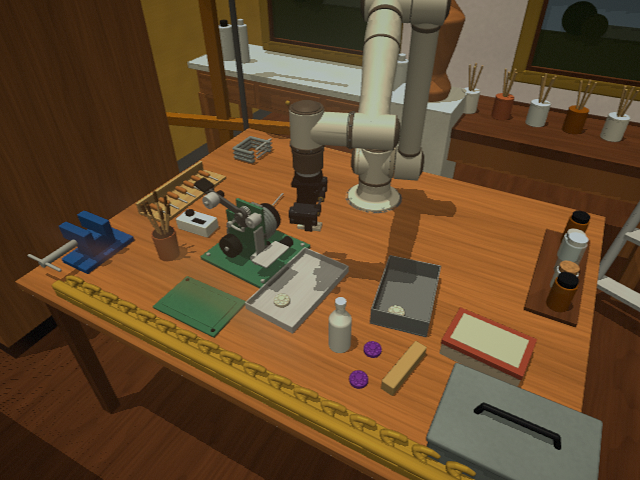

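The tablet is gone from the tray and held (opening 31.7 mm, gripper at about (307,215)); the rosette still lies at (282,299), nothing else has moved. I place the tablet and go on with the rosette.

```bash
python3 - <<'E'
from h import *
place(toteP(-.062,0),.174,.55)
pick((.647,-.009),-.3,.92)
p=env.grab_frame("top"); cv2.imwrite("pics/g2.png",p["image"][140:340,170:520])
E
```

```text
place True [0.40359717 0.29784417 0.00705149] 31.891937572935234
13.2083
pick False [ 0.64705608 -0.00897511  0.00608306] 46.554514861464625 19.996000612154603 17.9667
up 46.54695417341734 19.977715387085482
```

View pics/g2.png

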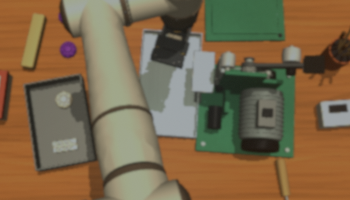

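The crop shows the tablet lying flat in the tote at (65,145), the earlier rosette at (63,99) with free floor between them; the rosette is held (46.5 mm).

```bash
python3 - <<'E'
from h import *
place(toteP(.002,0),.174+np.pi/2,.8)
env.gripper_to(0,30)
S=env.grab_frame("scene");T=env.grab_frame("top")
a=cv2.resize(S["image"][160:230,180:270],None,fx=4,fy=4,interpolation=2)
b=cv2.resize(T["image"][160:230,430:520],None,fx=4,fy=4,interpolation=2)
c=cv2.resize(S["image"][250:340,365:445],None,fx=4,fy=4,interpolation=2)
H=max(x.shape[0] for x in(a,b,c)); c=cv2.copyMakeBorder(c,0,H-c.shape[0],0,0,0)
im=np.hstack([cv2.copyMakeBorder(x,0,H-x.shape[0],0,0,0) for x in(a,b)]); cv2.imwrite("pics/pads.png",im); cv2.imwrite("pics/tote.png",c)
for p in(S,T):
    for t in("press_pad",): print(t,[(np.round(d["xyz"],3).tolist(),round(d["score"],2)) for d in env.search_frame(p,t)])
print(env.read_state()["clock"])
E
```

```text
place True [0.46653931 0.30893034 0.00702886] 46.18758184776535
24.175
press_pad [([0.572, -0.265, 0.248], 0.7)]
press_pad [([0.568, -0.283, 0.26], 0.9)]
25.6833
```

View pics/pads.png

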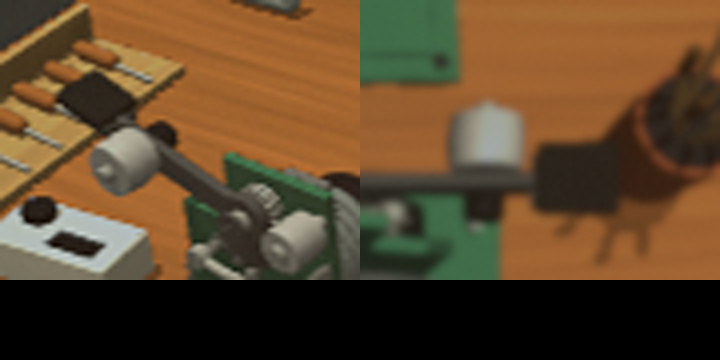

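View pics/tote.png

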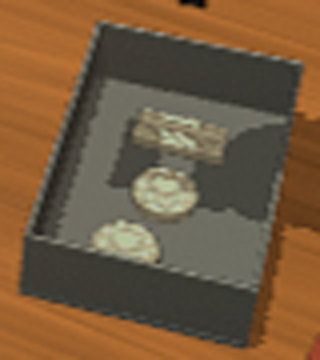

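The pad shows as a black quad centred at (95,98) in the scene crop and (218,176) in the right crop, consistent at about (0.561, -0.318). In the tote all three castings lie flat and apart, at (180,133), (165,192) and (125,243).

```bash
python3 - <<'E'
from h import *
x,y=.561,-.322
P=env.read_state()["position"]
env.move_straight([P[0],P[1],.36],rate=.25)
env.goto([x,y,.36],yaw(-.07))
h=env.move_straight([x,y,.25],rate=.08,force_limit=4)
s=env.read_state(); print("contact",h,s["position"].round(4),s["force"].round(1))
h=env.move_straight([x,y,.165],rate=.05,force_limit=24)
s=env.read_state(); print("stop",h,s["position"].round(4),s["force"].round(1))
env.dwell(.5); s=env.read_state(); print(s["position"].round(4),s["force"].round(1),s["clock"])
p=env.grab_frame("scene"); cv2.imwrite("pics/press.png",cv2.resize(p["image"][120:320,140:450],None,fx=2.5,fy=2.5))
E
```

```text
contact True [ 0.5605 -0.3223  0.2731] [-0.2  2.6  6.9]
stop True [ 0.5616 -0.3281  0.1936] [-6.3  3.6 20. ]
[ 0.5615 -0.3283  0.1954] [-5.1  2.6 18.8] 31.8667
```

View pics/press.png

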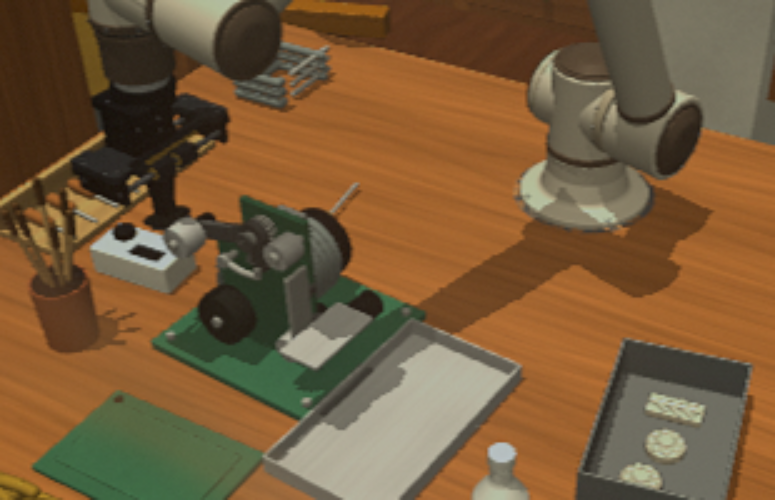

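The arm is nearly down with the tip on the pad (at about (165,215)), but z = 0.195 is some 6 mm short of the stop; press on.

```bash
python3 - <<'E'
from h import *
for i in range(2):
    h=env.move_straight([.561,-.328,.175],rate=.02,force_limit=12)
    s=env.read_state(); print("stop",h,s["position"].round(4),s["force"].round(1))
    env.dwell(.4); s=env.read_state(); print(s["position"].round(4),s["force"].round(1),s["clock"])
    if s["force"][2]>27: break
E
```

```text
stop True [ 0.5616 -0.3281  0.1936] [-5.7  5.  20.2]
[ 0.5615 -0.3284  0.1956] [-5.8  4.1 19.4] 32.75
stop True [ 0.5616 -0.3281  0.1936] [-6.   4.6 19.9]
[ 0.5616 -0.3284  0.1956] [-5.5  4.  18.6] 33.5917
```

```bash
python3 - <<'E'
from h import *
for z in (.1935,.1915,.190,.1885):
    env.move_straight([.561,-.328,z],rate=.02); env.dwell(.2)
    s=env.read_state(); print(z,s["position"].round(4),s["force"].round(1),s["wrist_torque"].round(2),s["clock"])
    if s["force"][2]>32: break
E
```

```text
0.1935 [ 0.5615 -0.3288  0.1992] [-4.8  4.  17.8] [1.24 1.32 0.03] 34.125
0.1915 [ 0.5615 -0.3286  0.1973] [-5.5  3.2 19.7] [1.45 1.4  0.  ] 34.575
0.19 [ 0.5615 -0.3285  0.1958] [-4.9  5.3 19. ] [1.66 1.37 0.02] 35.025
0.1885 [ 0.5616 -0.3283  0.1944] [-5.1  5.  18.6] [1.83 1.42 0.01] 35.475
```

```bash
python3 - <<'E'
from h import *
for z in np.arange(.186,.166,-.002):
    env.move_straight([.561,-.328,z],rate=.02); env.dwell(.15)
    s=env.read_state(); print(z.round(4),s["position"].round(4),s["force"].round(1),s["clock"])
    if s["force"][2]>29 or s["position"][2]-z>.0095: break
p=env.grab_frame("scene"); cv2.imwrite("pics/end.png",cv2.resize(p["image"][150:260,140:280],None,fx=4,fy=4))
E
```

```text
0.186 [ 0.5616 -0.328   0.192 ] [-4.7  7.  19.9] 35.9
0.184 [ 0.5617 -0.3279  0.1907] [-6.   8.3 21.5] 36.3
0.182 [ 0.5617 -0.328   0.1905] [-7.2  9.4 28.6] 36.7
0.18 [ 0.5618 -0.328   0.1903] [-11.   10.9  33.4] 37.1
```

View pics/end.png

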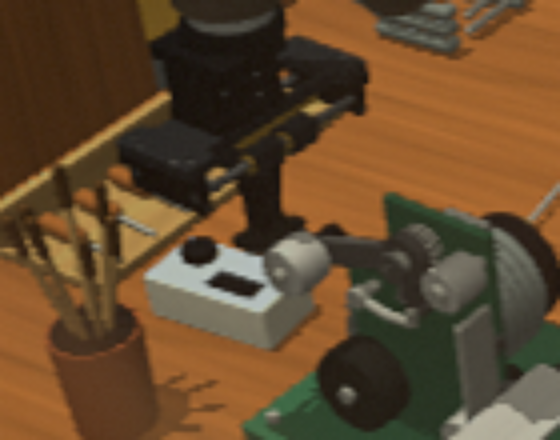

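At z = 0.1905 the tip stops moving while the force climbs from 20 to 33 N, so the arm is on its end stop. The picture shows the tip still on the pad at (265,235).

```bash
python3 - <<'E'
from h import *
env.dwell(.5); s=env.read_state(); print(s["position"].round(4),s["force"].round(1),s["clock"])
print(env.close_job())
E
```

```text
[ 0.5618 -0.328   0.1903] [-9.7 11.8 33.5] 37.65
the job is handed in; nothing more can be done
None
```

Both castings lie flat in the tote beside the earlier one, and I handed the job in at about 38 s with the fingers holding the tension arm on its end stop at about 33 N; the judge's verdict was not shown.

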